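# Hold a drive carrier against the sprung stop of a screwing jig

## Task

Pick up the loose perforated steel drive carrier and set it over the jig's narrow rail like a saddle, lengthwise and flat, then slide it along the rail and press its end against the sprung stop with a steady push of about 10 N (never more than about 18 N). Keep that push for at least three seconds so that a colleague can drive the screws, and finish while you are still gripping or pushing the carrier against the stop: do not let go. Do not disturb the phone chassis, the small round tub and the timer lying near by.

Things in the scene. Friction and masses are not known exactly. Their poses are not given: they have to be found in the camera images.
- carrier_mid (a point): Centre (4.5 mm above its lower edges) of the loose drive carrier: grey steel strip with holes, 52 wide (its x) x 150 long (its y) x 9 high, 0.06 to 0.11 kg. Inverted channel: 3 mm web on top, a 2 mm flange down each long side to 6 mm below the web, 48 clear between the flanges, ends open and alike. Lies flat, web up, on the desk; grip it across the 52 mm.
- jig: Screwing jig fixed on the desk. Origin: on the desk under its middle; x axis along the rail towards the sprung stop (pushing direction), z up. Aluminium base plate, x -140 to 145 mm, 90 wide, 8 thick; a steel rail on it; beyond the stop, at x 117 to 139, a dark steel housing 62 wide, 56 high above the desk, guides the stop's plunger.
- rail_mid (a point): Middle of the rail's flat top, 34 mm above the desk, at jig x -30.5; axes as the jig's. Rail 32 wide, x -128 to 67, fingers can go 26 mm down beside it to the base plate. On it the carrier's web rests on the rail's top, a flange on either side (8 mm play each side), its centre 32.5 above the desk.
- stop_face (a point): Centre of the front face of the sprung stop, a grey plastic plate 56 wide x 32 high (20 to 52 mm above the desk) x 10 thick, moving with the joint; axes as the jig's, face towards jig -x. Unpressed the face is at jig x 75, z 36 mm: a carrier just touching it has its centre at jig x 0.
- stop (a joint): Travel of the sprung stop along jig +x in m: 0 unpressed, grows as it is pushed back, 0.025 the end of its travel. Its spring is 1 N per mm without preload, so 0.010 means a push of 10 N. Slight friction (0.15 N) and damping.
- phone: Bystander, leave alone: stripped phone chassis 62 x 135 x 10, origin under its centre, long side along its y.
- tub: Bystander, leave alone: small round closed tub, 45 diameter, 16 high, origin under its centre.
- timer: Bystander, leave alone: grey countdown timer 42 x 62 x 17, origin under its centre.

How it is judged:
On the way:
1. the carrier, seated flat on the rail, is pressed on the stop with 6 to 14 N for 2 s without a break (contact force between carrier and stop between 6 and 14 N and value of joint stop above 0.005 m and contact force between the fingers and carrier above 2 N and z of carrier_mid in the frame of jig between 0.029 and 0.037 m and y of carrier_mid in the frame of jig between -0.01 and 0.01 m and angle between the y axis of carrier_mid and the x axis of jig, either way round below 0.14 rad and angle between the z axis of carrier_mid and the z axis of jig, either way round below 0.09 rad), for 2 s.
At the end, for the whole second after the job is handed in: Robot still touches the carrier (over 2 N) and presses it on the stop with 6 to 14 N, stop back over 5 mm; carrier sits on the rail (centre 29 to 37 mm up, within 10 mm of the rail's middle line, 0.14 rad lengthwise, flat within 0.09 rad), under 10 mm/s (all of step 1 and linear speed of carrier below 0.01 m/s); the arm keeps its last pose, push and grip.
It fails at once if the stop is pressed with more than 18 N (pushed back over 18 mm) (value of joint stop above 0.018 m).
It fails at once if a bystander is moved by more than 20 mm (distance of any of phone, tub, timer from where it was at the start of the episode above 0.02 m).
It also fails if it takes over 48 s, if anything falls off the work surface, if the arm or the gripper's body presses on something with over 40 N, if the wrist force passes 120 N, or if a joint passes its speed limit or range.

## Robot

A 6-joint arm with a two-finger parallel gripper is mounted at the origin on a cart in front of the work surface, level with it; the furniture and walls round the work are solid. World frame = base frame: x ahead of the robot, y to its left, z up, the work surface at z = 0. Lengths are in m, angles in rad, forces in N, time in s.
With the tool pointing down it reaches from about 0.275 to 1 m from the base axis. Payload 8.4 kg.
Tool frame: the origin (TCP) lies at the very end of the fingers, on their centre line; the grasp point (between the pads) lies 19 mm behind it; z points along the fingers, y is the line along which they close (so a half turn about z gives the same grasp; the last joint's range is limited). The gripper opens to 85 mm and grips with 20 to 120 N. Pads are 22 mm wide; open, the fingers measure 114 mm over their backs; the gripper's body (76 mm by 85 mm) begins 54 mm behind the grasp point. The pads swing forward as they close: fully open they stand 13 mm farther back than shut.
Start: joints at [-1.219, 0.353, 1.633, -0, 1.155, -0.002], TCP at [0.217, -0.586, 0.231] pointing down, gripper open.
Joint ranges: [-2.63, 2.63], [-0.92, 2.1], [0.06, 2.66], [-1.3, 4.44], [0, 2.69], [-3.02, 3.02]. Speed limits (rad/s): [2.22, 2.22, 2.79, 3.14, 3.14, 3.14].

## Interface

Orientations are given as a 3x3 rotation matrix whose columns are the frame's x, y, z axes.
In Python, from bench import ctrl gives the robot as it stands.
- The arm moves only by the tool jog_arm, never from a script. Its argument "motion" is a list of rows, each a list of 4 numbers: the shift along the tool's x, y, z in mm, then the turn about the tool's z in units of 10 degrees (1.0 is 10 degrees). In form: [[x, y, z, spin], ...]. A call has 1 to 12 rows; each row shifts and turns the commanded pose from where the row before left it, along the tool's axes as they then stand; what a row does not reach is not made up. A row lasts 1/8 s, in which the tool goes at most 62.5 mm and 10.7 degrees, less where a joint would pass 70% of its speed; a pose out of reach is approached as far as the arm can. A call is refused whole if a number of a shift passes 62.5 or a number of a turn 1, either way. A call with a gripper value outside its range is refused whole. "jaw" is the opening, from 0 (shut) to 1 (fully open), set as the call begins (left out, the last holds). The fingers move at their own pace and stop on an object; "newtons" is the grip in N (left out, the last holds). Time passes only in rows, so rows that do not move let the fingers close. It gives the time, the measured TCP pose, the force, the opening and the grip force at its end, in the units of the state.
- ctrl.state(): the state, without advancing time (a new reading comes with each control period).
- ctrl.grab_frame(name): name is "side" or "top" or "wrist"; returns the picture (480x640x3 uint8, blue, green, red); there is no depth.
- ctrl.camera_params(name): a dict with "camera_matrix" (3x3 intrinsics, pixels), "R" (3x3) and "t" (3): a world point X has camera coordinates R X + t; the wrist camera has in their place "tool_from_camera" (4x4, takes a point from camera to tool coordinates, whose origin is the TCP and whose axes are the flange's). Camera axes: x right, y down, z forward; pixel columns grow to the right and rows downward; lengths in m; the calibration is good to about 2 mm. A picture is of the moment at which its call begins: read the wrist's pose just before it. camera_params takes no time and is no camera call.
- ctrl.close_job(): hands the job in; it is judged then, once.
Trained networks look in the newest picture that a camera, given by its name, has taken for a name from the list of things; names that differ only in an ending like _2 or _b are one class to them, and where a whole thing is asked for, a point or a joint stands for the part that bears it (a point fixed in the world has none). Each returns a list of dicts, best first, with "p" (0 to 1); they miss things now and then, are a little off and sometimes report something else, mostly with a low value. They report only what shows in the picture. A call takes as long as a camera call.
- ctrl.boxes_of(camera, label): "location" ([column, row] as shares, 0 to 1, of the picture: columns of its width, rows of its height, amid what is visible of it).
- ctrl.landmark_of(camera, label): "location" ([column, row] as shares, 0 to 1, of the picture: columns of its width, rows of its height: a listed point, or the origin of a listed thing).
The state is a dict: "time_s": time; "joints": joint angles; "qd": joint speeds; "joint_efforts": joint torques, N m; "tcp_pos": TCP position; "tool_rot": TCP orientation; "wrist_force": force on the tool from outside, world axes, zero at the start; "moment": the same for the moment, N m; "grip_width": finger opening in m; "gripper_force": force on a finger pad.
Only numpy, scipy, OpenCV 4.12 (cv2) and the standard library are available. Lean on these libraries where they do the work, as an engineer would, in place of code of your own. Each camera call takes 0.05 s, during which the arm holds its last target. There are 200 camera calls.

## Working session

There is one attempt and no reset: what is moved stays moved. The work goes in short steps, Python scripts to look and compute and a tool call to move; the robot and the scene stay as the last step left them, time stands still between calls to the robot, and variables do not carry over. Pictures are saved under pics/ and viewed, at most 10 in all, crops included, and the job is handed in when it is done.

Besides the shell and the picture viewer there is one more tool, called after "Request:" by a JSON object that holds its "fn" and its "kwargs", one argument or row to a line. jog_arm: Moves the arm, as the interface text tells. Its arguments: {"type":"object","properties":{"motion":{"type":"array","items":{"type":"array","items":{"type":"number"}}},"jaw":{"type":"number"},"newtons":{"type":"number"}},"required":["motion"]}

```bash
mkdir -p pics
cat > h.py <<'E'
import numpy as np, cv2
from bench import ctrl
def ray(cam,px):
    c=ctrl.camera_params(cam);K=np.array(c["camera_matrix"])
    d=np.linalg.inv(K)@[px[0],px[1],1]
    if cam=="wrist":
        s=ctrl.state();T=np.array(c["tool_from_camera"]);R=np.array(s["tool_rot"])
        return R@T[:3,3]+s["tcp_pos"],R@T[:3,:3]@d
    R=np.array(c["R"]);t=np.array(c["t"])
    return -R.T@t,R.T@d
def at(cam,px,z):
    o,d=ray(cam,px);return o+d*(z-o[2])/d[2]
def loc(r): return np.array(r["location"])*[640,480]
E
python3 - <<'E'
from h import *
np.set_printoptions(precision=4,suppress=True)
for cam in("top","side"):
    cv2.imwrite(f"pics/{cam}0.png",ctrl.grab_frame(cam))
    for l,z in(("carrier_mid",.0045),("jig",0),("rail_mid",.034),("stop_face",.036),("phone",0),("tub",0),("timer",0)):
        for r in ctrl.landmark_of(cam,l)[:2]:
            print(cam,l,round(r["p"],2),loc(r).round(),at(cam,loc(r),z))
s=ctrl.state();print(s)
E
```

```text
top carrier_mid 0.95 [265. 293.] [0.4719 0.0992 0.0045]
top jig 0.37 [292. 256.] [0.5702 0.0308 0.    ]
top rail_mid 0.59 [393. 252.] [ 0.5812 -0.2375  0.034 ]
top stop_face 0.49 [399. 210.] [ 0.6912 -0.2528  0.036 ]
top phone 0.55 [171. 281.] [0.5028 0.3506 0.    ]
top tub 0.76 [295. 255.] [0.5723 0.022  0.    ]
top tub 0.29 [395. 251.] [ 0.5861 -0.2486  0.    ]
top timer 0.65 [469. 259.] [ 0.5642 -0.4489  0.    ]
side carrier_mid 0.65 [320. 313.] [0.4704 0.104  0.0045]
side carrier_mid 0.43 [228. 406.] [0.4898 0.3557 0.0045]
side jig 0.67 [342. 220.] [ 0.6008 -0.2267  0.    ]
side rail_mid 0.8 [353. 208.] [ 0.5767 -0.2438  0.034 ]
side stop_face 0.76 [323. 195.] [ 0.6749 -0.2562  0.036 ]
side phone 0.66 [226. 405.] [0.4962 0.3537 0.    ]
side tub 0.54 [295. 278.] [0.5736 0.0371 0.    ]
side timer 0.62 [390. 190.] [ 0.5573 -0.4402  0.    ]
{'time_s': 0.8, 'joints': array([-1.2193,  0.353 ,  1.6334, -0.    ,  1.1552, -0.0024]), 'qd': array([-0.    , -0.0012,  0.0016, -0.0006, -0.0011, -0.0002]), 'joint_efforts': array([ -0.0024, -60.5112, -34.2431,  -0.0003,   0.001 ,  -0.    ]), 'tcp_pos': array([ 0.2166, -0.5863,  0.2313]), 'tool_rot': array([[ 0.938 ,  0.3465, -0.    ],
       [ 0.3465, -0.938 , -0.    ],
       [-0.    ,  0.    , -1.    ]]), 'wrist_force': array([-0.6706, -0.4236, -0.4859]), 'moment': array([ 0.0586,  0.0099, -0.0351]), 'gripper_force': 0.0, 'grip_width': 0.08508555467208037}
```

View pics/top0.png

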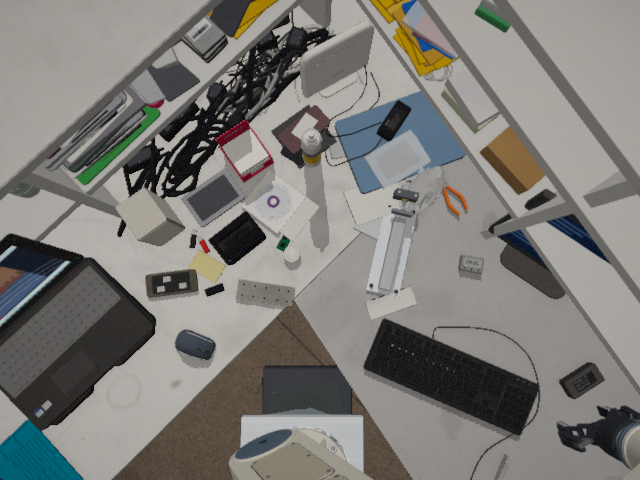

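View pics/side0.png

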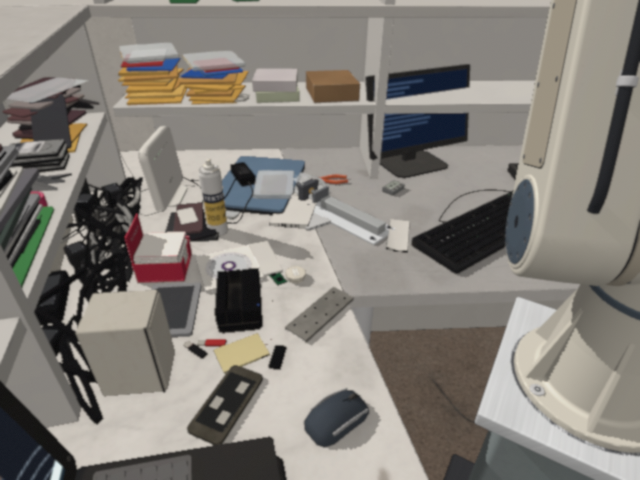

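The top view shows the carrier at about (265,293), lying roughly along the image columns. The jig is at (393,250) with the stop at its upper end, (400,210). The side view agrees: carrier (320,313), rail (353,208), stop (323,195). Moving above the carrier now.

Request:
{"fn": "jog_arm", "kwargs": {
  "motion": [
    [39.8,-46.2,2,0],
    [39.8,-46.2,2,0],
    [39.8,-46.2,2,0],
    [39.8,-46.2,2,0],
    [39.8,-46.2,2,0],
    [39.8,-46.2,2,0],
    [39.8,-46.2,2,0],
    [39.8,-46.2,2,0],
    [39.8,-46.2,2,0],
    [39.8,-46.2,2,0],
    [39.8,-46.2,2,0],
    [39.8,-46.2,2,0]
  ],
  "jaw": 1
}}

```text
time_s: 2.3
tcp_pos: [0.4731, 0.1014, 0.2075]
tool_rot: [[0.938, 0.347, 0.001], [0.347, -0.938, 0.0], [0.001, 0.0, -1.0]]
wrist_force: [1.4, -0.1, -0.0]
grip_width: 0.0854
gripper_force: 0.0
```

Request:
{"fn": "jog_arm", "kwargs": {
  "motion": [
    [0,0,0,-1],
    [0,0,0,-1],
    [0,0,0,-1],
    [0,0,0,-1],
    [0,0,0,-1],
    [0,0,0,-1],
    [0,0,0,0],
    [0,0,0,0]
  ]
}}

```text
time_s: 3.3
tcp_pos: [0.4725, 0.0992, 0.2073]
tool_rot: [[0.173, 0.985, 0.0], [0.985, -0.173, 0.0], [0.0, 0.0, -1.0]]
wrist_force: [0.7, -0.2, 0.7]
grip_width: 0.0853
gripper_force: 0.0
```

Run:
```python
from h import *
np.set_printoptions(precision=4,suppress=True)
s=ctrl.state();print(s["time_s"],s["tcp_pos"],s["tool_rot"],s["joints"],s["wrist_force"])
im=ctrl.grab_frame("wrist");cv2.imwrite("pics/w1.png",im)
for r in ctrl.landmark_of("wrist","carrier_mid")[:2]: print(r["p"],loc(r),at("wrist",loc(r),.0045))
print(ctrl.camera_params("wrist"))
```

```text
3.3 [0.4725 0.0992 0.2073] [[ 0.1727  0.985   0.0001]
 [ 0.985  -0.1727  0.    ]
 [ 0.      0.0001 -1.    ]] [ 0.2039  0.158   1.9545 -0.      1.029   0.3776] [ 0.7121 -0.1558  0.7384]
0.78 [315.712 196.992] [0.4729 0.1028 0.0045]
{'camera_matrix': array([[398.3438,   0.    , 316.8505],
       [  0.    , 398.3438, 237.4174],
       [  0.    ,   0.    ,   1.    ]]), 'tool_from_camera': array([[ 0.0001, -0.9496, -0.3134,  0.0801],
       [ 1.    ,  0.    ,  0.0003,  0.0007],
       [-0.0003, -0.3134,  0.9496, -0.1433],
       [ 0.    ,  0.    ,  0.    ,  1.    ]])}
```

View pics/w1.png

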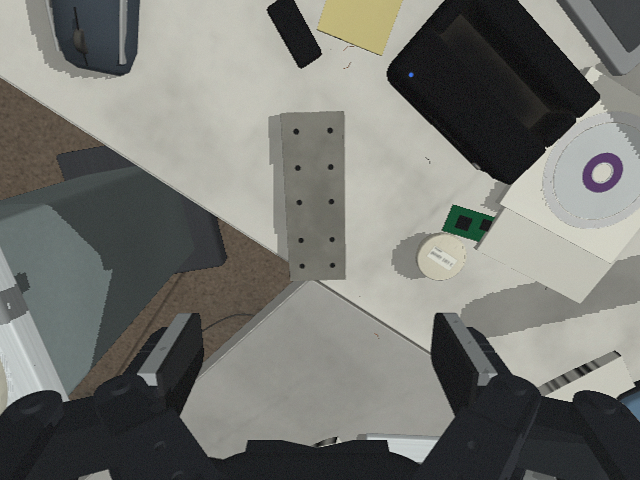

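The wrist view shows the carrier with web corners near (281,113), (344,111), (345,279) and (290,280). The fingers are either side of it, and the tub is at (441,257), clear of them.

Run:
```python
from h import *
np.set_printoptions(precision=4,suppress=True)
s=ctrl.state();R=np.array(s["tool_rot"])
for px in [(281,113),(344,111),(345,279),(290,280),(296,131),(330,130),(302,266),(333,265)]:
    X=at("wrist",px,.009);print(px,X,((X-s["tcp_pos"])@R*1000).round(1))
```

```text
(281, 113) [0.4572 0.1776 0.009 ] [ 74.6 -28.5 198.3]
(344, 111) [0.5082 0.1703 0.009 ] [ 76.2  23.  198.3]
(345, 279) [0.4866 0.0221 0.009 ] [-73.6  27.2 198.3]
(290, 280) [0.4358 0.0299 0.009 ] [-74.6 -24.3 198.3]
(296, 131) [0.4666 0.1615 0.009 ] [ 60.3 -16.5 198.3]
(330, 130) [0.4945 0.1575 0.009 ] [ 61.1  11.7 198.3]
(302, 266) [0.4494 0.0419 0.009 ] [-60.5 -12.9 198.3]
(333, 265) [0.4778 0.0379 0.009 ] [-59.5  15.8 198.3]
```

Request:
{"fn": "jog_arm", "kwargs": {
  "motion": [
    [0.7,-0.7,0,-0.16],
    [0,0,45,0],
    [0,0,45,0],
    [0,0,45,0],
    [0,0,40,0],
    [0,0,20,0],
    [0,0,8,0],
    [0,0,0,0],
    [0,0,0,0]
  ],
  "jaw": 0.76
}}

```text
time_s: 4.53
tcp_pos: [0.4726, 0.1002, 0.0052]
tool_rot: [[0.141, 0.99, 0.002], [0.99, -0.141, 0.0], [0.001, 0.001, -1.0]]
wrist_force: [0.7, -1.1, 0.8]
grip_width: 0.0648
gripper_force: 0.0
```

Run:
```python
from h import *
s=ctrl.state();print(s["tcp_pos"],s["wrist_force"],s["grip_width"])
cv2.imwrite("pics/w2.png",ctrl.grab_frame("wrist"))
```

```text
[0.47264759 0.1002108  0.0051711 ] [ 0.73983782 -1.10983184  0.82016193] 0.06484552951563764
```

View pics/w2.png

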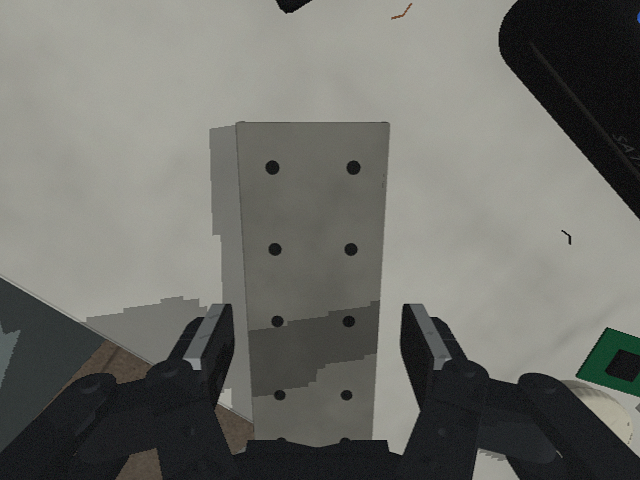

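Request:
{"fn": "jog_arm", "kwargs": {
  "motion": [
    [0,0,3,0],
    [0,0,2,0],
    [0,0,1,0],
    [0,0,0,0]
  ]
}}

```text
time_s: 5.08
tcp_pos: [0.4718, 0.1, -0.0018]
tool_rot: [[0.141, 0.99, -0.0], [0.99, -0.141, -0.0], [-0.0, -0.0, -1.0]]
wrist_force: [0.6, -0.2, 0.9]
grip_width: 0.0648
gripper_force: 0.0
```

Request:
{"fn": "jog_arm", "kwargs": {
  "motion": [
    [0,0,1,0],
    [0,0,0,0]
  ],
  "jaw": 0.7
}}

```text
time_s: 5.32
tcp_pos: [0.4719, 0.1, -0.0028]
tool_rot: [[0.141, 0.99, -0.0], [0.99, -0.141, -0.0], [-0.0, -0.0, -1.0]]
wrist_force: [-0.3, -0.3, 0.9]
grip_width: 0.0595
gripper_force: 0.0
```

Request:
{"fn": "jog_arm", "kwargs": {
  "motion": [
    [0,0,0,0],
    [0,0,0,0],
    [0,0,0,0],
    [0,0,0,0],
    [0,0,0,0],
    [0,0,0,0]
  ],
  "jaw": 0.3,
  "newtons": 70
}}

```text
time_s: 6.08
tcp_pos: [0.4719, 0.1, -0.0022]
tool_rot: [[0.141, 0.99, -0.0], [0.99, -0.141, 0.0], [0.0, -0.0, -1.0]]
wrist_force: [-2.2, -0.3, 9.1]
grip_width: 0.0502
gripper_force: 72.1
```

Request:
{"fn": "jog_arm", "kwargs": {
  "motion": [
    [0,0,-10,0],
    [0,0,-30,0],
    [0,0,-50,0],
    [0,0,-50,0],
    [0,0,-50,0],
    [0,0,0,0],
    [0,0,0,0]
  ]
}}

```text
time_s: 6.95
tcp_pos: [0.4714, 0.0999, 0.1871]
tool_rot: [[0.141, 0.99, -0.0], [0.99, -0.141, -0.0], [-0.0, -0.0, -1.0]]
wrist_force: [-0.6, -0.5, -2.2]
grip_width: 0.0501
gripper_force: 73.7
```

Run:
```python
from h import *
np.set_printoptions(precision=4,suppress=True)
s=ctrl.state();print(s["tcp_pos"],s["wrist_force"],s["grip_width"],s["joints"])
cv2.imwrite("pics/w3.png",ctrl.grab_frame("wrist"))
for cam in("top","side"):
    ctrl.grab_frame(cam)
    for l,z in(("carrier_mid",s["tcp_pos"][2]+.005),("rail_mid",.034),("stop_face",.036),):
        for r in ctrl.landmark_of(cam,l)[:2]:
            print(cam,l,round(r["p"],2),loc(r).round(),at(cam,loc(r),z))
```

```text
[0.4714 0.0999 0.1871] [-0.5526 -0.537  -2.2395] 0.05014720828102224 [ 0.2058  0.1826  1.9763 -0.      0.9829  0.3477]
top carrier_mid 0.24 [296. 256.] [0.5559 0.0116 0.1921]
top rail_mid 0.57 [393. 250.] [ 0.5858 -0.2357  0.034 ]
top stop_face 0.73 [401. 211.] [ 0.6896 -0.2589  0.036 ]
side carrier_mid 0.63 [324. 234.] [0.4676 0.1021 0.1921]
side rail_mid 0.6 [349. 208.] [ 0.5871 -0.2368  0.034 ]
side rail_mid 0.27 [341. 217.] [ 0.5832 -0.1894  0.034 ]
```

View pics/w3.png

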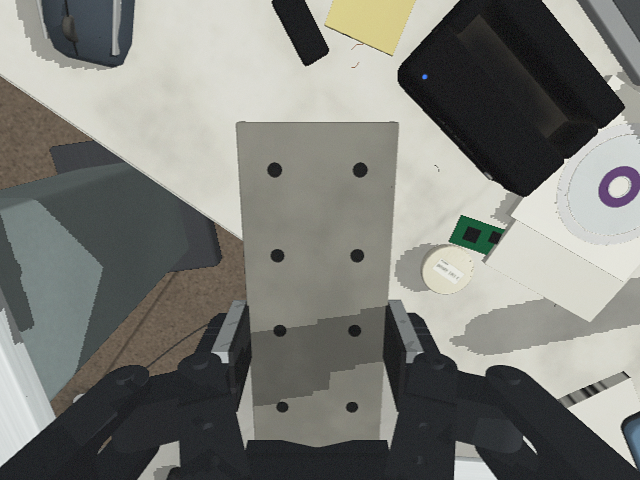

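The carrier is held centred between the pads and looks level; its far edge is at row 122, columns 237–398. Next I go beside the rail, align with it, and look.

Request:
{"fn": "jog_arm", "kwargs": {
  "motion": [
    [-30,17,0,0],
    [-40,23,0,0],
    [-46,26,0,0],
    [-46,26,0,0],
    [-40,23,0,0],
    [-30,16,0,0],
    [0,0,0,0.6],
    [0,0,0,0.9],
    [0,0,0,1],
    [0,0,0,1],
    [0,0,0,1],
    [0,0,0,1]
  ]
}}

```text
time_s: 8.9
tcp_pos: [0.5687, -0.1481, 0.187]
tool_rot: [[0.895, 0.447, -0.0], [0.447, -0.895, 0.0], [-0.0, -0.0, -1.0]]
wrist_force: [0.3, -0.4, -1.2]
grip_width: 0.05
gripper_force: 73.6
```

Request:
{"fn": "jog_arm", "kwargs": {
  "motion": [
    [0,0,0,1],
    [0,0,0,1],
    [0,0,0,1],
    [0,0,0,0.7],
    [0,0,0,0],
    [0,0,0,0]
  ]
}}

```text
time_s: 9.65
tcp_pos: [0.5688, -0.1481, 0.1871]
tool_rot: [[0.985, -0.173, -0.0], [-0.173, -0.985, 0.0], [-0.0, -0.0, -1.0]]
wrist_force: [0.4, -0.4, -0.8]
grip_width: 0.0502
gripper_force: 73.6
```

Run:
```python
from h import *
np.set_printoptions(precision=4,suppress=True)
s=ctrl.state();print(s["time_s"],s["tcp_pos"],s["tool_rot"],s["wrist_force"],s["grip_width"],s["joints"])
cv2.imwrite("pics/w4.png",ctrl.grab_frame("wrist"))
for l,z in(("rail_mid",.034),("stop_face",.036),("jig",0)):
  for r in ctrl.landmark_of("wrist",l)[:2]:
    print(l,round(r["p"],2),loc(r).round(),at("wrist",loc(r),z))
```

```text
9.65 [ 0.5688 -0.1481  0.1871] [[ 0.9849 -0.1732 -0.0002]
 [-0.1732 -0.9849  0.0001]
 [-0.0002 -0.     -1.    ]] [ 0.3604 -0.3588 -0.7826] 0.0502494453536699 [-0.2573  0.3414  1.7571  0.      1.0433  1.4875]
rail_mid 0.66 [431. 183.] [ 0.5798 -0.2378  0.034 ]
stop_face 0.59 [453.  29.] [ 0.6806 -0.2602  0.036 ]
jig 0.88 [425. 142.] [ 0.6061 -0.2444  0.    ]
```

View pics/w4.png

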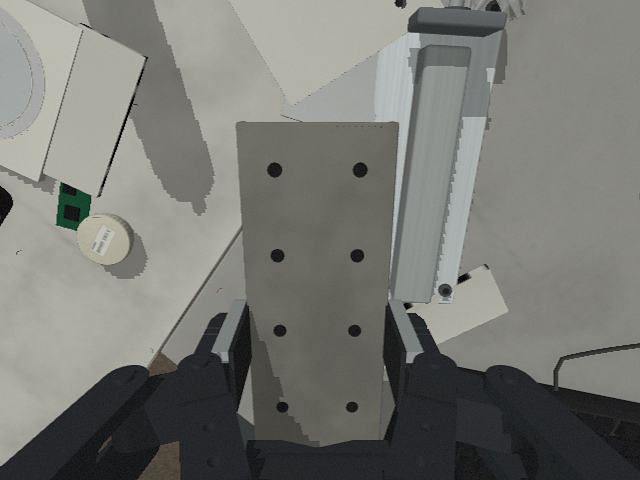

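The rail runs from about (447,46) down to (415,303), the stop plate spans columns 408–506 at rows 8–36, and the carrier is to the left of the rail. I'll crop for the rail's edges.

Run:
```python
from h import *
im=cv2.imread("pics/w4.png")[0:150,380:520];im2=cv2.imread("pics/w4.png")[170:320,380:520]
cv2.imwrite("pics/w4c.png",cv2.resize(cv2.hconcat([im,im2]),None,fx=2.85,fy=3.9,interpolation=2))
```

```text
(no output)
```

View pics/w4c.png

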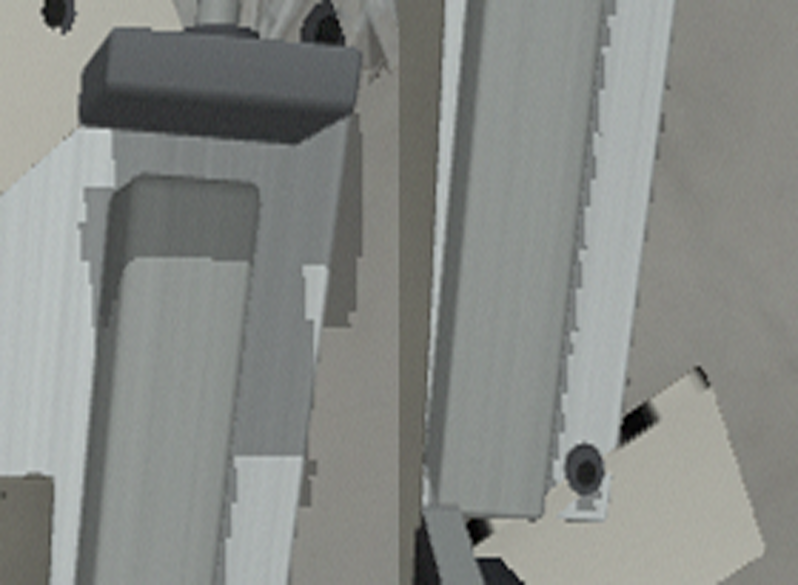

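Run:
```python
from h import *
np.set_printoptions(precision=4,suppress=True)
s=ctrl.state();R=np.array(s["tool_rot"])
for px,z in [((426.7,46.5),.034),((470.5,47),.034),((409.5,170),.034),((451.9,170),.034),((394.4,301),.034),((429.8,302),.034),((420,9),.052),((506,13),.052)]:
    X=at("wrist",px,z);print(px,X,((X-s["tcp_pos"])@R*1000).round(1))
```

```text
(426.7, 46.5) [ 0.6734 -0.2427  0.034 ] [119.6  74.8 153.3]
(470.5, 47) [ 0.6679 -0.2719  0.034 ] [119.3 104.5 153.3]
(409.5, 170) [ 0.5923 -0.2226  0.034 ] [ 36.2  69.2 153.3]
(451.9, 170) [ 0.5868 -0.2536  0.034 ] [ 36.2 100.7 153.3]
(394.4, 301) [ 0.4867 -0.1992  0.034 ] [-71.9  64.6 153.3]
(429.8, 302) [ 0.4807 -0.2279  0.034 ] [-72.8  94.  153.3]
(420, 9) [ 0.6937 -0.2356  0.052 ] [138.3  64.3 135.3]
(506, 13) [ 0.6822 -0.288   0.052 ] [136.1 117.9 135.3]
```

Request:
{"fn": "jog_arm", "kwargs": {
  "motion": [
    [6,20,0,0.31],
    [6,30,0,0],
    [6,23,0,0],
    [4,10,0,0],
    [0,0,30,0],
    [0,0,45,0],
    [0,0,40,0],
    [0,0,20,0],
    [0,0,0,0],
    [0,0,0,0]
  ]
}}

```text
time_s: 11.1
tcp_pos: [0.5734, -0.2343, 0.0537]
tool_rot: [[0.973, -0.229, 0.002], [-0.229, -0.973, -0.001], [0.002, 0.0, -1.0]]
wrist_force: [0.2, -0.5, -0.8]
grip_width: 0.0503
gripper_force: 73.6
```

Run:
```python
from h import *
np.set_printoptions(precision=4,suppress=True)
s=ctrl.state();print(s["time_s"],s["tcp_pos"],s["tool_rot"],s["wrist_force"],s["grip_width"])
cv2.imwrite("pics/w5.png",ctrl.grab_frame("wrist"))
```

```text
11.1 [ 0.5734 -0.2343  0.0537] [[ 0.9734 -0.2289  0.0019]
 [-0.2289 -0.9734 -0.0007]
 [ 0.0021  0.0003 -1.    ]] [ 0.1502 -0.5425 -0.8231] 0.05030487262954927
```

View pics/w5.png

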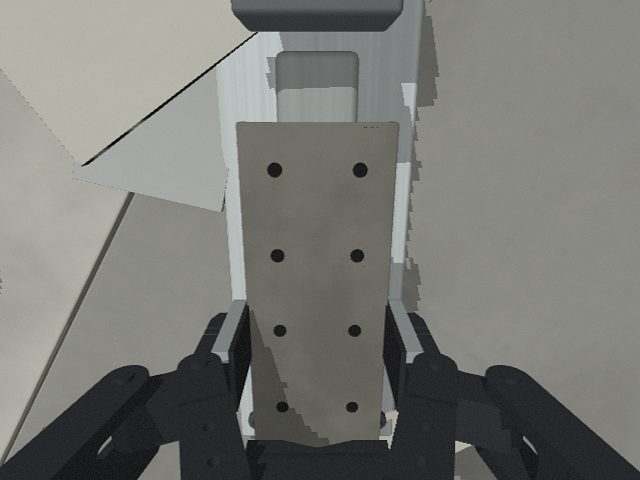

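The rail (columns 277–358) is centred under the carrier (237–398), parallel to it, with the stop plate ahead at rows 0–30. Lowering now.

Request:
{"fn": "jog_arm", "kwargs": {
  "motion": [
    [0,0,10,0],
    [0,0,8,0],
    [0,0,4,0],
    [0,0,2,0],
    [0,0,1,0],
    [0,0,0,0],
    [0,0,0,0]
  ]
}}

```text
time_s: 12.02
tcp_pos: [0.5724, -0.2339, 0.0274]
tool_rot: [[0.973, -0.229, 0.0], [-0.229, -0.973, -0.0], [0.0, 0.0, -1.0]]
wrist_force: [-0.5, -0.8, -1.5]
grip_width: 0.0506
gripper_force: 73.6
```

Request:
{"fn": "jog_arm", "kwargs": {
  "motion": [
    [0,0,1,0],
    [0,0,0.5,0],
    [0,0,0.5,0],
    [0,0,0,0],
    [0,0,0,0]
  ]
}}

```text
time_s: 12.65
tcp_pos: [0.5723, -0.2339, 0.0255]
tool_rot: [[0.973, -0.229, 0.0], [-0.229, -0.973, -0.0], [0.0, 0.0, -1.0]]
wrist_force: [-2.1, 0.9, 4.2]
grip_width: 0.0497
gripper_force: 74.1
```

Seated: about 5 N of upward contact at the expected height. Sliding towards the stop.

Request:
{"fn": "jog_arm", "kwargs": {
  "motion": [
    [3,0,-0.2,0],
    [5,0,0,0],
    [6,0,0,0],
    [6,0,0,0],
    [5,0,0,0],
    [3,0,0,0],
    [0,0,0,0],
    [0,0,0,0]
  ]
}}

```text
time_s: 13.65
tcp_pos: [0.5997, -0.2403, 0.0255]
tool_rot: [[0.973, -0.229, 0.0], [-0.229, -0.973, -0.0], [0.0, -0.0, -1.0]]
wrist_force: [-2.5, -0.2, 3.7]
grip_width: 0.0501
gripper_force: 74.2
```

Request:
{"fn": "jog_arm", "kwargs": {
  "motion": [
    [2,0,0,0],
    [2,0,0,0],
    [2,0,0,0],
    [2,0,0,0],
    [0,0,0,0],
    [0,0,0,0]
  ]
}}

```text
time_s: 14.4
tcp_pos: [0.6065, -0.2419, 0.0255]
tool_rot: [[0.973, -0.229, -0.002], [-0.229, -0.973, 0.0], [-0.002, -0.0, -1.0]]
wrist_force: [-5.2, 1.5, 6.5]
grip_width: 0.0499
gripper_force: 74.6
```

Request:
{"fn": "jog_arm", "kwargs": {
  "motion": [
    [1,0,0,0],
    [1,0,0,0],
    [1,0,0,0],
    [1,0,0,0],
    [0,0,0,0],
    [0,0,0,0],
    [0,0,0,0]
  ]
}}

```text
time_s: 15.28
tcp_pos: [0.6085, -0.2424, 0.0255]
tool_rot: [[0.973, -0.229, -0.005], [-0.229, -0.973, 0.002], [-0.006, -0.0, -1.0]]
wrist_force: [-11.8, 3.7, 13.2]
grip_width: 0.05
gripper_force: 75.3
```

Run:
```python
from h import *
np.set_printoptions(precision=4,suppress=True)
s=ctrl.state();print(s["tcp_pos"],s["wrist_force"])
im=ctrl.grab_frame("wrist")
cv2.imwrite("pics/w6.png",im)
```

```text
[ 0.6085 -0.2424  0.0255] [-11.8181   3.7234  13.2324]
```

View pics/w6.png

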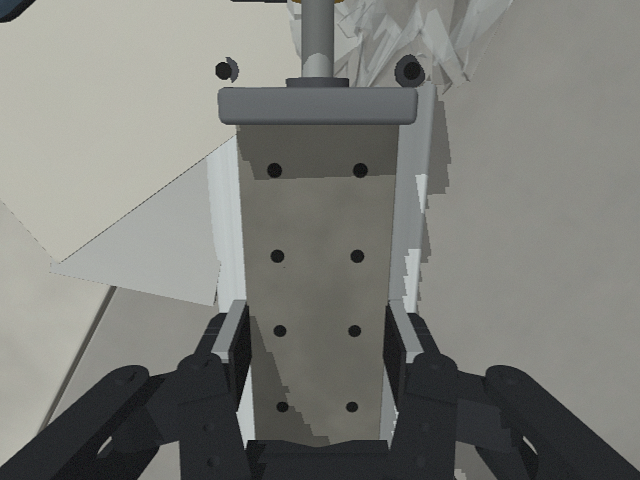

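The carrier end now touches the stop plate (contact at row 124), centred. The downward load has risen to 13 N, so I relieve it so the rail carries little friction.

Request:
{"fn": "jog_arm", "kwargs": {
  "motion": [
    [0,0,-0.4,0],
    [0,0,-0.4,0],
    [0,0,0,0],
    [0,0,0,0],
    [0,0,0,0]
  ]
}}

```text
time_s: 15.95
tcp_pos: [0.6098, -0.2427, 0.0255]
tool_rot: [[0.973, -0.229, -0.003], [-0.229, -0.973, 0.001], [-0.003, -0.0, -1.0]]
wrist_force: [-5.4, 0.7, 1.1]
grip_width: 0.0504
gripper_force: 73.9
```

Request:
{"fn": "jog_arm", "kwargs": {
  "motion": [
    [1,0,-0.1,0],
    [1,0,-0.1,0],
    [1,0,-0.1,0],
    [1,0,-0.1,0],
    [0,0,0,0],
    [0,0,0,0],
    [0,0,0,0]
  ]
}}

```text
time_s: 16.82
tcp_pos: [0.6128, -0.2433, 0.0255]
tool_rot: [[0.973, -0.229, -0.005], [-0.229, -0.973, 0.001], [-0.005, -0.0, -1.0]]
wrist_force: [-8.2, 0.8, 0.8]
grip_width: 0.0504
gripper_force: 73.9
```

Request:
{"fn": "jog_arm", "kwargs": {
  "motion": [
    [1,0,-0.1,0],
    [1,0,-0.1,0],
    [0.7,0,0,0],
    [0,0,0,0],
    [0,0,0,0],
    [0,0,0,0]
  ]
}}

```text
time_s: 17.58
tcp_pos: [0.6144, -0.2437, 0.0255]
tool_rot: [[0.973, -0.229, -0.007], [-0.229, -0.973, 0.002], [-0.007, -0.001, -1.0]]
wrist_force: [-12.1, 1.8, 2.7]
grip_width: 0.05
gripper_force: 74.1
```

Run:
```python
from h import *
np.set_printoptions(precision=4,suppress=True)
s=ctrl.state();print(s["tcp_pos"],s["wrist_force"],s["time_s"])
cv2.imwrite("pics/w7.png",ctrl.grab_frame("wrist"))
cv2.imwrite("pics/s7.png",cv2.resize(ctrl.grab_frame("side")[130:290,240:440],None,fx=4,fy=3.7,interpolation=2))
R=np.array(s["tool_rot"])
for px in[(225,71),(408,70)]: # housing screws guess
    pass
```

```text
[ 0.6144 -0.2437  0.0255] [-12.066    1.8426   2.6758] 17.575
```

View pics/w7.png

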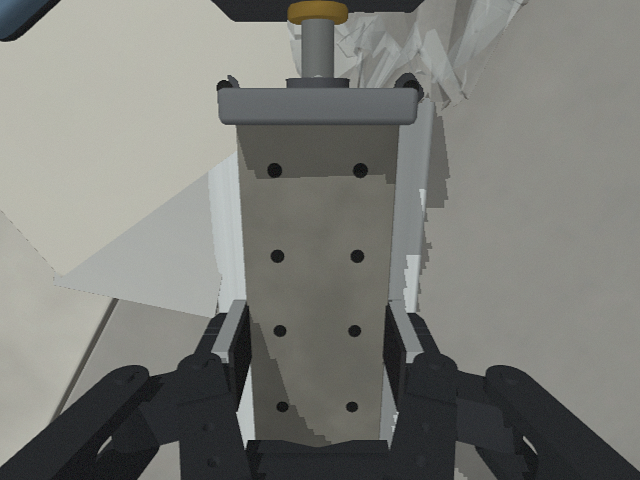

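The stop plate is square on the carrier end and has moved closer to the housing (yellow bush at row 12). Estimated push is 8–11 N, from spring travel and from wrist force less rail friction. Holding.

Request:
{"fn": "jog_arm", "kwargs": {
  "motion": [
    [0,0,0,0],
    [0,0,0,0],
    [0,0,0,0],
    [0,0,0,0],
    [0,0,0,0],
    [0,0,0,0],
    [0,0,0,0],
    [0,0,0,0],
    [0,0,0,0],
    [0,0,0,0],
    [0,0,0,0],
    [0,0,0,0]
  ]
}}

```text
time_s: 19.18
tcp_pos: [0.6144, -0.2437, 0.0255]
tool_rot: [[0.973, -0.229, -0.007], [-0.229, -0.973, 0.002], [-0.007, -0.0, -1.0]]
wrist_force: [-11.2, 2.0, 2.9]
grip_width: 0.0502
gripper_force: 74.1
```

Request:
{"fn": "jog_arm", "kwargs": {
  "motion": [
    [0,0,0,0],
    [0,0,0,0],
    [0,0,0,0],
    [0,0,0,0],
    [0,0,0,0],
    [0,0,0,0],
    [0,0,0,0],
    [0,0,0,0],
    [0,0,0,0],
    [0,0,0,0],
    [0,0,0,0],
    [0,0,0,0]
  ]
}}

```text
time_s: 20.68
tcp_pos: [0.6144, -0.2437, 0.0255]
tool_rot: [[0.973, -0.229, -0.007], [-0.229, -0.973, 0.002], [-0.007, -0.0, -1.0]]
wrist_force: [-12.0, 1.0, 1.9]
grip_width: 0.0502
gripper_force: 74.1
```

Request:
{"fn": "jog_arm", "kwargs": {
  "motion": [
    [0,0,0,0],
    [0,0,0,0],
    [0,0,0,0],
    [0,0,0,0],
    [0,0,0,0],
    [0,0,0,0],
    [0,0,0,0],
    [0,0,0,0],
    [0,0,0,0],
    [0,0,0,0],
    [0,0,0,0],
    [0,0,0,0]
  ]
}}

```text
time_s: 22.18
tcp_pos: [0.6144, -0.2437, 0.0255]
tool_rot: [[0.973, -0.229, -0.007], [-0.229, -0.973, 0.002], [-0.007, -0.0, -1.0]]
wrist_force: [-11.5, 1.4, 1.7]
grip_width: 0.0502
gripper_force: 74.1
```

Run:
```python
from h import *
s=ctrl.state();print(s["tcp_pos"],s["wrist_force"],s["gripper_force"],s["time_s"])
print(ctrl.close_job())
```

```text
[ 0.61437857 -0.24370722  0.02551335] [-11.48608236   1.37193188   1.67645991] 74.0629854798317 22.175
the job is handed in; nothing more can be done
None
```

The carrier is seated on the rail and was pressed on the stop with an estimated 8–11 N (wrist force about 11.5 N, including rail friction) for over 4 s; I handed the job in at 22 s still gripping and pushing, with no verdict returned.

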